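# Fit the drive gear on the display turntable and hold it down

## Task

The turntable that will show off the gingerbread house still needs its drive gear. Pick the plywood gear with the cross-shaped hole off the table (not its twin with the round hole), turn it until the hole lines up with the four ribs of the turntable's spindle, slide it down and push it fully home, so that the spring collar under it is pressed all the way down. Keep hold of the gear and keep it pressed there, ready for the retaining clip to go on: finish while holding it down, and leave everything else on the table where it is.

Things in the scene. Friction and masses are not known exactly. Their poses are not given: they have to be found in the camera images.
- gear_center (a point): Centre (half-way up) of the loose plywood drive gear lying flat on the table: 10 mm thick, 8 square teeth, 60 mm over opposite teeth (flat tips 12 mm wide), 49 mm over the roots, 30 g. A cross-shaped hole goes through it along z: two slots 9 mm wide, 32 mm long end to end, along its x and y. Teeth point along x, y and the diagonals. Works either face up, in any quarter turn.
- idler_center (a point): Centre (half-way up) of the twin wheel to be left alone: same plywood, teeth, 10 mm thickness and 60 mm diameter, but with a plain round hole of 14 mm. Lies flat on the table; the two wheels change places from run to run.
- seat (a point): Point on the upright axis (z up) of the turntable's spindle, 60 mm above the table: where the gear's underside is when fully home (gear centre 5 mm above it). The spindle's four steel ribs point along this frame's +x, -x, +y, -y; they form a cross 27 mm end to end, 5 mm thick. The turntable is a fixed round plywood drum, 150 mm in diameter, 44 mm high.
- rib_top (a point): Point on the same axis, 78 mm above the table, level with the rounded tops of the four ribs; a gear that is not lined up sits on them. A round pilot pin of 8 mm diameter goes on up from here to 95 mm above the table, tapering over its last 7 mm.
- collar (a joint): Steel spring collar around the spindle, 32 mm inside and 42 mm outside diameter, on which the gear comes to rest: how far it is pressed down, 0 (up, its top 66 mm above the table) to 0.006 m (all the way down on its stop, its top 60 mm above the table). The spring starts to give at 4 N and takes 8 N all the way down; it comes up again when let go.
- tub: Bystander: closed round icing tub, 68 mm diameter, 58 mm high; origin at the centre of its underside.
- spool: Bystander: green ribbon spool standing on its end, 56 mm diameter, 32 mm high; origin at the centre of its underside.
- snowflake: Bystander: flat white wooden snowflake ornament, 90 mm across, 6 mm thick; origin at the centre of its underside.
- sprinkles: Bystander: small jar with a red cap, 48 mm diameter, 75 mm high; origin at the centre of its underside.

How it is judged:
On the way, in this order (a step that is already met when the one before it is completed fails the run):
1. the gear with the cross-shaped hole is lifted off the table (height (world z) of gear_center above 0.04 m), for 0.1 s.
2. the gear has slid down over the spindle's ribs (horizontal distance between gear_center and seat below 0.004 m and angle between the z axis of gear_center and the z axis of seat, either way round below 0.12 rad and z of gear_center in the frame of seat below 0.0165 m), for 0.1 s.
At the end, for the whole second after the job is handed in: The gear sits level on the spindle (axis within 4 mm, tilt under 0.12 rad) and meshed, within 2.5 mm of fully home, the collar pressed down more than 4 of its 6 mm, and the fingers still press on the gear (over 2 N) through the last second (horizontal distance between gear_center and seat below 0.004 m and angle between the z axis of gear_center and the z axis of seat, either way round below 0.12 rad and z of gear_center in the frame of seat between 0.002 and 0.0075 m and value of joint collar above 0.004 m and contact force between gear and the fingers above 2 N); the arm keeps its last pose, push and grip.
It fails at once if the round-holed twin wheel is moved more than 30 mm (distance of idler_center from where it was at the start of the episode above 0.03 m).
It fails at once if a bystander is moved more than 30 mm (distance of any of tub, spool, snowflake, sprinkles from where it was at the start of the episode above 0.03 m).
It also fails if it takes over 35 s, if anything falls off the work surface, if the arm or the gripper's body presses on something with over 40 N, if the wrist force passes 120 N, or if a joint passes its speed limit or range.

## Robot

A 6-joint arm with a two-finger parallel gripper is mounted at the origin on the work surface. World frame = base frame: x ahead of the robot, y to its left, z up, the work surface at z = 0. Lengths are in m, angles in rad, forces in N, time in s.
With the tool pointing down it reaches from about 0.4 to 0.825 m from the base axis. Payload 7 kg.
Tool frame: the origin (TCP) lies between the finger pads; the fingertips stand 25 mm ahead of it and the grasp point (between the pads) lies 6 mm ahead of it (arm.tip_extent is the z of the fingertips in the tool frame, in m); z points along the fingers, x is the direction in which the jaws open and shut, and the axes are right-handed (so a half turn about z gives the same grasp; the last joint's range is limited). The gripper opens to 88 mm and grips with 3 to 60 N. Pads are 19 mm wide; open, the fingers measure 130 mm over their backs; the gripper's body (78 mm by 193 mm) begins 47 mm behind the grasp point.
Start: joints at [-1.016, 0.359, 0.012, 0, -1.224, -0.288], TCP at [0.178, -0.651, 0.252] pointing down, gripper open.
Joint ranges: [-3.07, 3.07], [-1.43, 2.12], [-1.02, 1.25], [-3.03, 1.67], [-3.05, -0], [-3.03, 3.03]. Speed limits (rad/s): [2.39, 2.39, 3.01, 3.14, 3.14, 3.14].

## Interface

Orientations are given as [roll, pitch, yaw] about the fixed x, y, z axes, in that order (R = Rz(yaw) Ry(pitch) Rx(roll)).
In Python, from station import monitor, grab_frame, job_done, arm gives the robot as it stands.
- The arm moves only by the shell command python3 -m jog 'ROWS' [FORCE]. ROWS is JSON, a list that holds one entry, the list of rows, each a list of 7 numbers: the shift along the world's x, y, z in m, then the turn, a rotation vector about the world's x, y, z in rad, then the opening, from 0 (shut) to 1 (fully open). In form: [[[dx, dy, dz, ax, ay, az, claw], ...]]. A call has 1 to 20 rows; each row shifts and turns the commanded pose from where the row before left it; what a row does not reach is not made up. A row lasts 1/8 s, in which the tool goes at most 62.5 mm and 10.7 degrees, less where a joint would pass 70% of its speed; a pose out of reach is approached as far as the arm can. A call is refused whole if a number of a shift passes 0.0625 or a number of a turn 0.188, either way. A call with a gripper value outside its range is refused whole. The fingers move at their own pace and stop on an object; FORCE is the grip in N (left out, the last holds). Time passes only in rows, so rows that do not move let the fingers close. It gives the time, the measured TCP pose, the force and the opening at its end, in the units of the state.
- monitor.get_state(): the state, without advancing time (a new reading comes with each control period).
- grab_frame(name): name is "scene" or "side" or "wrist"; returns a dict with "pixels" (400x640x3 uint8, red, green, blue), "K" (3x3 intrinsics, pixels), "k1" (the pictures are not rectified: a ray, as slopes to the right and down, at radius r is drawn at 1 + k1 r^2 times it, then the intrinsics apply), "view" (4x4, takes a point from world to camera coordinates); the wrist camera has in their place "hand_eye" (4x4, takes a point from camera to tool coordinates, whose origin is the TCP and whose axes are the tool frame's). Camera axes: x right, y down, z forward; pixel columns grow to the right and rows downward; lengths in m; the calibration is good to about 2 mm. A picture is of the moment at which its call begins: read the wrist's pose just before it. There is no depth.
- job_done(): hands the job in, once; it reports no verdict.
The state is a dict: "t": time; "q": joint angles; "qd": joint speeds; "joint_efforts": joint torques, N m; "eef_pos": TCP position; "ee_rot": TCP orientation; "force": force on the tool from outside, world axes, zero at the start; "moment": the same for the moment, N m; "width": finger opening in m.
Only numpy, scipy, OpenCV 4.12 (cv2) and the standard library are available. Lean on these libraries where they do the work, as an engineer would, in place of code of your own. Each camera call takes 0.05 s, during which the arm holds its last target.

## Working session

There is one attempt and no reset: what is moved stays moved. The work goes in short steps, Python scripts to look and compute and a shell command to move; the robot and the scene stay as the last step left them, time stands still between calls to the robot, and variables do not carry over. Pictures are saved under pics/ and viewed, and the job is handed in when it is done.

```bash
ls; mkdir -p pics; python3 - <<'E'
from station import monitor, grab_frame, arm
import cv2
print(monitor.get_state()); print(arm.tip_extent)
for n in ["scene","side","wrist"]:
    f=grab_frame(n); cv2.imwrite(f"pics/{n}0.png",f["pixels"][:,:,::-1]); print(n,f["K"],f["k1"],f.get("view"),f.get("hand_eye"))
E
```

```text
pics
{'t': 0.0, 'q': array([-1.01593709e+00,  3.59375096e-01,  1.10252404e-02, -3.44435831e-04,
       -1.22413187e+00, -2.88063786e-01]), 'qd': array([-8.04750040e-04, -6.23042075e-05,  9.15620878e-04, -7.78044641e-04,
       -3.30175556e-04, -7.04639370e-04]), 'joint_efforts': array([-1.43106317e-03, -5.82722855e+01,  2.93056816e+01,  6.99755833e+00,
        6.80639219e-03, -8.02030740e-05]), 'eef_pos': array([ 0.17777614, -0.6506747 ,  0.2506167 ]), 'ee_rot': array([-3.14142424e+00, -1.70795198e-03,  1.83747434e+00]), 'force': array([ 0.19291195, -1.17321338,  0.23326723]), 'moment': array([-0.00822483, -0.03071708,  0.02260184]), 'width': 0.08753002357918437}
0.025
scene [[384.38011932   0.         324.6711595 ]
 [  0.         384.38011932 197.89812822]
 [  0.           0.           1.        ]] -0.08760589111416976 [[-0.41194336  0.91116862  0.00862619  0.21280233]
 [ 0.55499929  0.25840331 -0.79069812 -0.23692137]
 [-0.72268835 -0.32093532 -0.61214547  1.377918  ]
 [ 0.          0.          0.          1.        ]] None
side [[471.22127183   0.         316.97096668]
 [  0.         471.22127183 202.12249022]
 [  0.           0.           1.        ]] -0.05730226707615147 [[-0.98499853 -0.17187522  0.01538862  0.5690892 ]
 [-0.13956493  0.74102475 -0.65681348  0.11579095]
 [ 0.10148662 -0.64910802 -0.75389604  1.15870739]
 [ 0.          0.          0.          1.        ]] None
wrist [[340.76873496   0.         319.50973889]
 [  0.         340.76873496 198.39571434]
 [  0.           0.           1.        ]] -0.027282277204330904 None [[ 9.99999596e-01 -6.32990781e-04 -6.38369322e-04  1.19873022e-03]
 [ 7.70482870e-04  9.69319946e-01  2.45801237e-01 -6.55579472e-02]
 [ 4.63194200e-04 -2.45801630e-01  9.69320042e-01 -1.31921671e-01]
 [ 0.00000000e+00  0.00000000e+00  0.00000000e+00  1.00000000e+00]]
```

View pics/scene0.png

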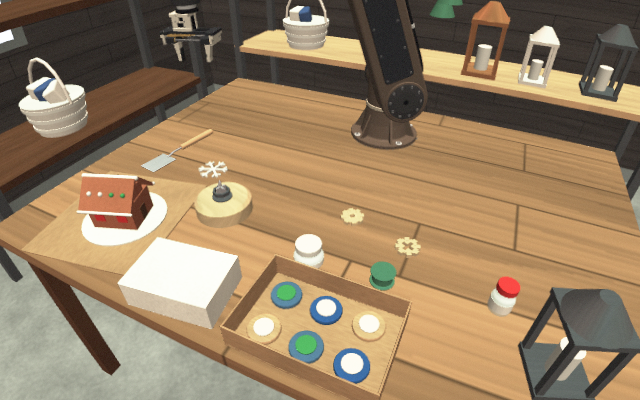

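View pics/side0.png

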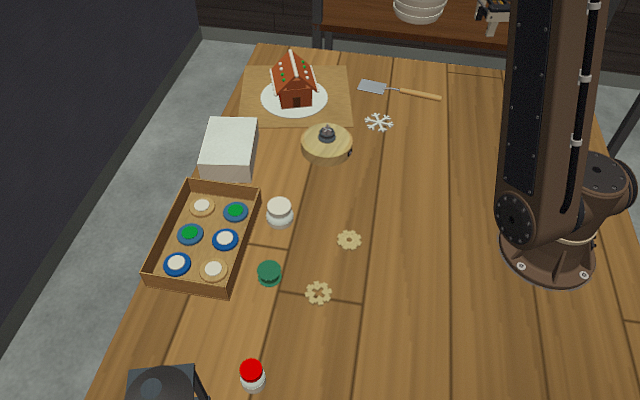

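View pics/wrist0.png

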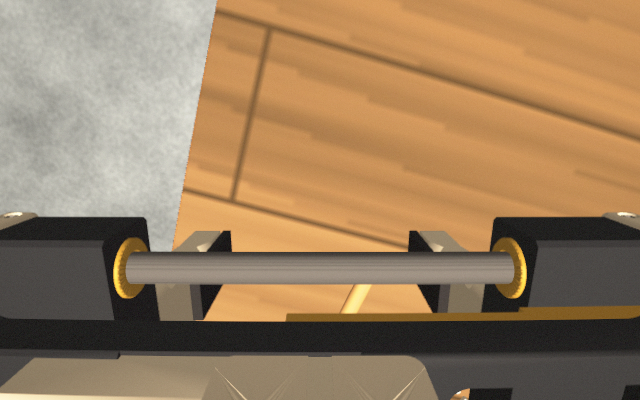

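The scene view has two plywood wheels at (352,216) and (408,246), and the spindle drum at (222,200). In the side view the wheels are at (348,240) and (318,293), and the drum is at (327,140). Next I'll write helpers and zoom in.

```bash
cat > h.py <<'E'
import numpy as np, cv2
from scipy.spatial.transform import Rotation as R
from station import monitor, grab_frame, arm
def cam(name):
    s=monitor.get_state(); f=grab_frame(name)
    if name=="wrist":
        T=np.eye(4); T[:3,:3]=R.from_euler('xyz',s["ee_rot"]).as_matrix(); T[:3,3]=s["eef_pos"]
        f["c2w"]=T@f["hand_eye"]
    else: f["c2w"]=np.linalg.inv(f["view"])
    return f
def ray(f,uv):
    uv=np.atleast_2d(np.asarray(uv,float)); K=f["K"]
    d=np.c_[(uv[:,0]-K[0,2])/K[0,0],(uv[:,1]-K[1,2])/K[1,1]]
    p=cv2.undistortPoints(uv.reshape(-1,1,2),K,np.array([f["k1"],0,0,0.])).reshape(-1,2)
    D=np.c_[p,np.ones(len(p))]@f["c2w"][:3,:3].T
    return f["c2w"][:3,3],D
def onz(f,uv,z):
    o,D=ray(f,uv); return o+D*((z-o[2])/D[:,2])[:,None]
def proj(f,P):
    P=np.atleast_2d(P); w=np.linalg.inv(f["c2w"]); C=P@w[:3,:3].T+w[:3,3]
    uv,_=cv2.projectPoints(C.reshape(-1,1,3),np.zeros(3),np.zeros(3),f["K"],np.array([f["k1"],0,0,0.]))
    return uv.reshape(-1,2)
def crop(f,u,v,h,k,out):
    c=f["pixels"][max(0,v-h):v+h,max(0,u-h):u+h,::-1]; cv2.imwrite(out,cv2.resize(c,None,fx=k,fy=k,interpolation=cv2.INTER_CUBIC))
E
python3 - <<'E'
from h import *
a=cam("scene"); b=cam("side")
def im(f,u,v,h): return cv2.resize(f["pixels"][v-h:v+h,u-h:u+h,::-1],(380,280) if 0 else (280,280),interpolation=cv2.INTER_CUBIC)
g=np.vstack([np.hstack([im(a,352,216,20),im(a,408,246,20)]),np.hstack([im(b,348,240,20),im(b,318,293,20)])])
cv2.imwrite("pics/wheels.png",g)
g=np.hstack([im(a,222,195,35),im(b,327,140,35)]); cv2.imwrite("pics/drum.png",g)
for n,pa,pb in [("w1",(352,216),(348,240)),("w2",(408,246),(318,293))]:
    print(n,onz(a,pa,.010),onz(b,pb,.010))
print("drum pin",onz(a,(221,186),.078),onz(b,(327,130),.078))
E
```

```text
w1 [[0.49412361 0.06729324 0.01      ]] [[0.48841842 0.06999222 0.01      ]]
w2 [[0.54079034 0.22803901 0.01      ]] [[0.53558697 0.22910774 0.01      ]]
drum pin [[ 0.60122706 -0.25358725  0.078     ]] [[ 0.59376413 -0.24862513  0.078     ]]
```

View pics/wheels.png

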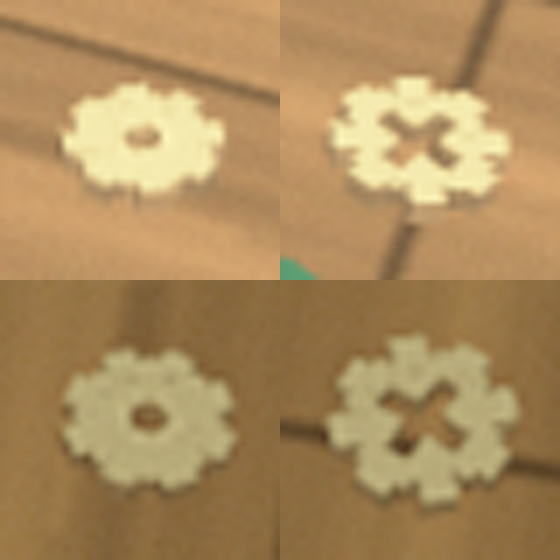

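View pics/drum.png

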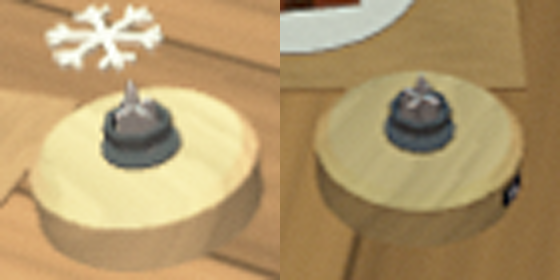

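w2, at about (0.538, 0.229), is the cross-holed gear. w1, at about (0.491, 0.068), is the idler. The spindle is at about (0.598, -0.251). I'll look at the spindle first with the wrist camera, since it's on the way.

```bash
python3 -m jog '[[[0.0425,0.0376,0,0,0,0,1],[0.0425,0.0376,0,0,0,0,1],[0.0425,0.0376,0,0,0,0,1],[0.0425,0.0376,0,0,0,0,1],[0.0425,0.0376,0,0,0,0,1],[0.0425,0.0376,0,0,0,0,1],[0.0425,0.0376,0,0,0,0,1],[0.0425,0.0376,0,0,0,0,1],[0.0425,0.0376,0,0,0,0,1],[0.0425,0.0376,0,0,0,0,1],[0.0425,0.0376,0,0,0,0,1],[0,0,0,0,0,0,1],[0,0,0,0,0,0,1],[0,0,0,0,0,0,1]]]'
python3 - <<'E'
from h import *
f=cam("wrist"); cv2.imwrite("pics/w1.png",f["pixels"][:,:,::-1]); np.savez("f1.npz",**f)
p=proj(f,[[.598,-.251,.078]])[0]; print(p); crop(f,int(p[0]),int(p[1]),60,6,"pics/w1c.png")
E
```

```text
t: 2.0
eef_pos: [0.6448, -0.2382, 0.2518]
ee_rot: [3.142, 0.0, 1.837]
force: [-0.1, -0.2, -0.4]
width: 0.0875
[318.31487194 132.0294666 ]
```

View pics/w1.png

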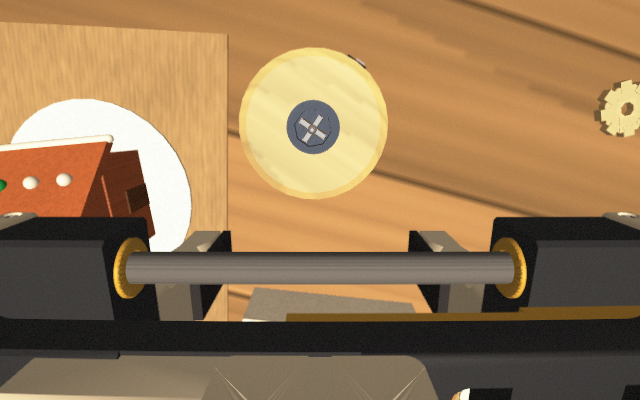

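View pics/w1c.png

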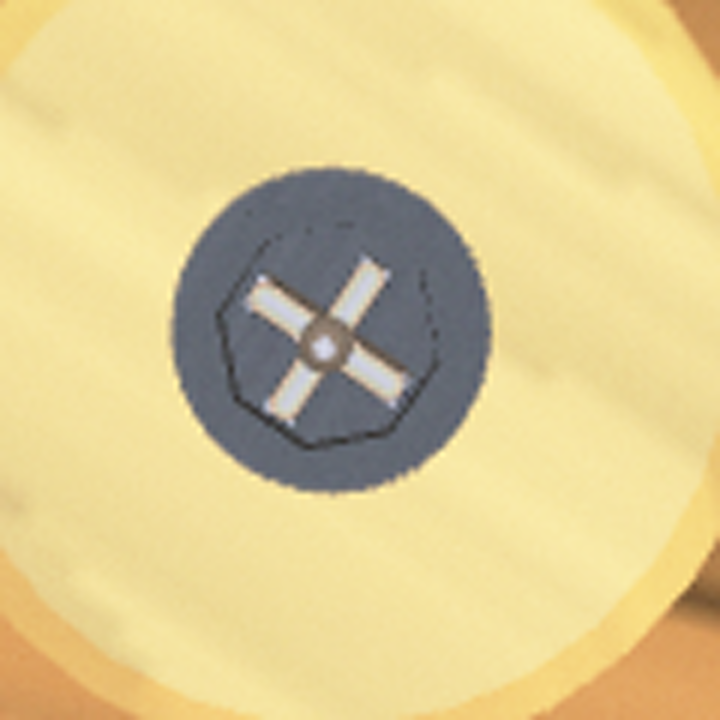

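The wrist view shows the collar as a dark ring at about (313,127), with four bright ribs crossing at (312,129). I'll fit the cross axis and its angle by mask.

```bash
cat > spin.py <<'E'
from h import *
def cross_angle(P):
    # 4-fold orientation of planar points about own centroid
    c=P.mean(0); d=P-c; th=np.arctan2(d[:,1],d[:,0]); r=np.hypot(*d.T)
    m=(r>.005)&(r<.0145)
    return c,np.angle(np.sum(np.exp(4j*th[m])*r[m]))/4
def spindle(f,zt=.078,guess=(.598,-.251)):
    px=f["pixels"].astype(int); u0,v0=proj(f,[[*guess,zt]])[0]
    V,U=np.mgrid[0:400,0:640]; near=np.hypot(U-u0,V-v0)<40
    br=px.min(2); sat=px.max(2)-px.min(2)
    col=(near&(px.max(2)<150)&(sat<60)&(px[:,:,2]>px[:,:,0]-20)).astype(np.uint8)
    cs,_=cv2.findContours(col,cv2.RETR_EXTERNAL,cv2.CHAIN_APPROX_NONE); c=max(cs,key=cv2.contourArea)
    fill=cv2.drawContours(np.zeros_like(col),[cv2.convexHull(c)],-1,1,-1)
    W=onz(f,cv2.convexHull(c).reshape(-1,2),.066)[:,:2]; (cx,cy),rr=cv2.minEnclosingCircle(W.astype(np.float32))
    print("collar",cx,cy,"diam",2*rr,"area-diam",np.sqrt(4/np.pi*cv2.contourArea(W.astype(np.float32))))
    rib=(cv2.erode(fill,np.ones((5,5)))>0)&(br>150)
    v,u=np.nonzero(rib); P=onz(f,np.c_[u,v],zt)[:,:2]; (mx,my),(w,h),_=cv2.minAreaRect(P.astype(np.float32))
    c,a=cross_angle(P); print("ribs",len(u),"centroid",c,"rect",mx,my,w,h,"angle deg",np.degrees(a)); return c,a
if __name__=="__main__":
    f=dict(np.load("f1.npz")); spindle(f)
    pts=np.array([(259,294),(399,387),(373,268),(283,408)])/6+[258,72]-.4
    P=onz(f,pts,.078)[:,:2]; print(P, P.mean(0), [ (np.linalg.norm(P[i+1]-P[i]),np.degrees(np.arctan2(*(P[i+1]-P[i])[::-1]))) for i in (0,2)])
E
python3 spin.py
```

```text
collar 0.5956026315689087 -0.2569027841091156 diam 0.04863043874502182 area-diam 0.047874034933734946
ribs 220 centroid [ 0.59635248 -0.2573052 ] rect 0.596616804599762 -0.25719377398490906 0.02122679352760315 0.020845357328653336 angle deg -19.263758620992693
[[ 0.5925002  -0.26841417]
 [ 0.60008417 -0.24513099]
 [ 0.5845727  -0.25331937]
 [ 0.6075345  -0.2608752 ]] [ 0.59617289 -0.25693493] [(np.float64(0.02448721137315276), np.float64(71.95814373923314)), (np.float64(0.024173017109824394), np.float64(-18.21435467006345))]
```

```bash
python3 -m jog '[[[-0.0066,0.0533,0,0,0,0,1],[-0.0066,0.0533,0,0,0,0,1],[-0.0066,0.0533,0,0,0,0,1],[-0.0066,0.0533,0,0,0,0,1],[-0.0066,0.0533,0,0,0,0,1],[-0.0066,0.0533,0,0,0,0,1],[-0.0066,0.0533,0,0,0,0,1],[-0.0066,0.0533,-0.02,0,0,0,1],[-0.0066,0.0533,-0.03,0,0,0,1],[0,0,0,0,0,0,1],[0,0,0,0,0,0,1],[0,0,0,0,0,0,1]]]'
python3 - <<'E'
from h import *
f=cam("wrist"); cv2.imwrite("pics/w2.png",f["pixels"][:,:,::-1]); np.savez("f2.npz",**f)
p=proj(f,[[.538,.2285,.01]])[0]; print(p); crop(f,int(p[0]),int(p[1]),60,6,"pics/w2c.png")
E
```

```text
t: 3.55
eef_pos: [0.5866, 0.241, 0.2026]
ee_rot: [3.14, -0.0, 1.836]
force: [-0.4, 0.2, 0.5]
width: 0.0876
[319.02096965 128.70401301]
```

View pics/w2.png

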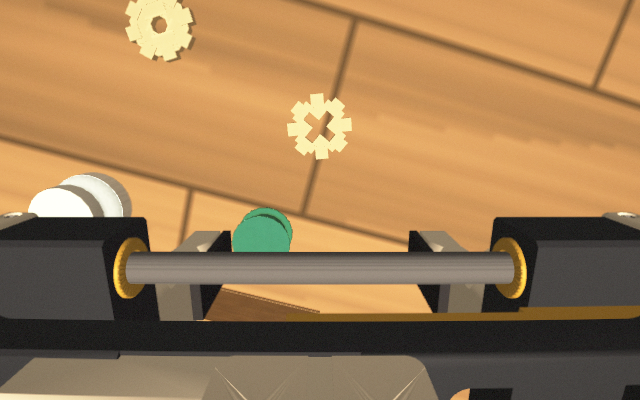

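View pics/w2c.png

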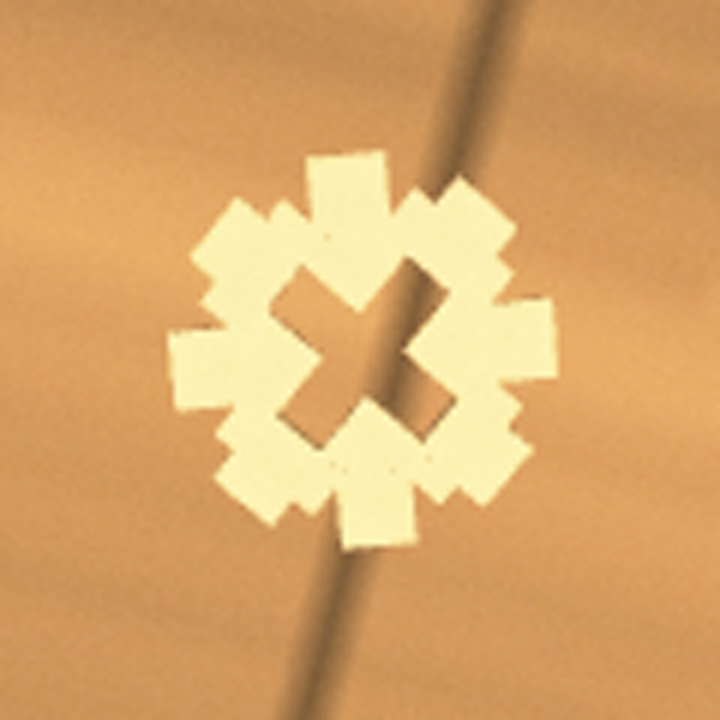

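The wrist view shows the cross gear centred at about (319,127). The spool is at (263,235) and the tub at (80,205).

```bash
cat > gear.py <<'E'
from h import *
def gear(f,guess=(.538,.2285),z=.010):
    px=f["pixels"].astype(int); u0,v0=proj(f,[[*guess,z]])[0]
    V,U=np.mgrid[0:400,0:640]; m=((np.hypot(U-u0,V-v0)<48)&(px[:,:,2]>130)&(px[:,:,1]>215)).astype(np.uint8)
    cs,h=cv2.findContours(m,cv2.RETR_CCOMP,cv2.CHAIN_APPROX_NONE)
    i=max(range(len(cs)),key=lambda i:cv2.contourArea(cs[i]))
    P=onz(f,cs[i].reshape(-1,2),z)[:,:2].astype(np.float32); (x,y),r=cv2.minEnclosingCircle(P); M=cv2.moments(P.reshape(-1,1,2))
    c=np.array([M['m10']/M['m00'],M['m01']/M['m00']]); print("outer circle",x,y,"diam",2*r,"centroid",c)
    hs=[j for j in range(len(cs)) if h[0][j][3]==i]; j=max(hs,key=lambda j:cv2.contourArea(cs[j]))
    fill=cv2.drawContours(np.zeros_like(m),cs,j,1,-1); v,u=np.nonzero(fill&(1-m)); H=onz(f,np.c_[u,v],z)[:,:2]
    hc=H.mean(0); d=H-hc; th=np.arctan2(d[:,1],d[:,0]); r=np.hypot(*d.T); k=r>.006
    a=np.degrees(np.angle(np.sum(np.exp(4j*th[k])))/4)
    d=P-c; th=np.arctan2(d[:,1],d[:,0]); rr=np.hypot(*d.T); k=rr>.027; a8=np.degrees(np.angle(np.sum(np.exp(8j*th[k])))/8)
    print("hole centre",hc,"area mm2",1e6*cv2.contourArea(onz(f,cs[j].reshape(-1,2),z)[:,:2].astype(np.float32)),"slot angle",a,"teeth angle(45)",a8)
if __name__=="__main__":
    gear(dict(np.load("f2.npz")))
    f=dict(np.load("f2.npz")); s=onz(f,[(263,232)],.032); print("spool",s,"tub",onz(f,[(62,205)],.058))
E
python3 gear.py
```

```text
outer circle 0.5359270572662354 0.2278924137353897 diam 0.060516905039548874 centroid [0.53613364 0.22795992]
hole centre [0.53613405 0.22799081] area mm2 548.5073683564324 slot angle -24.929804756108886 teeth angle(45) 20.06473743424844
spool [[0.64274589 0.20227981 0.032     ]] tub [[0.65416944 0.03227435 0.058     ]]
```

Gear measurements:
- **Position:** (0.536, 0.228), with a diameter of 60.5 mm against the expected 60–61.
- **Teeth:** at 20.1° + 45k, with slots at 65.1°.

I'll turn the jaws from 105.2° to 110.1°, which puts them on a pair of opposite teeth, then go down and grip.

```bash
python3 -m jog '[[[-0.025,-0.0065,0,0,0,0.043,1],[-0.0256,-0.0065,0,0,0,0.043,1],[0,0,-0.05,0,0,0,1],[0,0,-0.05,0,0,0,1],[0,0,-0.04,0,0,0,1],[0,0,-0.02,0,0,0,1],[0,0,-0.01,0,0,0,1],[0,0,0,0,0,0,1],[0,0,0,0,0,0,1]]]'
```

```text
t: 4.72
eef_pos: [0.5362, 0.2295, 0.0328]
ee_rot: [3.14, -0.001, 1.923]
force: [0.4, 0.5, 0.2]
width: 0.088
```

```bash
python3 -m jog '[[[0,-0.0015,-0.006,0,0,0,1],[0,0,0,0,0,0,1],[0,0,0,0,0,0,0],[0,0,0,0,0,0,0],[0,0,0,0,0,0,0],[0,0,0,0,0,0,0],[0,0,0,0,0,0,0]]]' 40; python3 -m jog '[[[0,0,0,0,0,0,0],[0,0,0,0,0,0,0]]]'
```

```text
t: 5.6
eef_pos: [0.5354, 0.2278, 0.0256]
ee_rot: [3.142, -0.0, 1.924]
force: [-0.0, 1.1, -0.2]
width: 0.0592
t: 5.85
eef_pos: [0.5355, 0.2278, 0.0256]
ee_rot: [3.141, -0.0, 1.924]
force: [-0.1, 0.3, 0.3]
width: 0.0596
```

```bash
python3 -m jog '[[[0,0,0.03,0,0,0,0],[0,0,0.06,0,0,0,0],[0,0,0.06,0,0,0,0],[0,0,0.06,0,0,0,0],[0.0117,-0.0514,0.014,0,0,0.0125,0],[0.0117,-0.0514,0,0,0,0.0125,0],[0.0117,-0.0514,0,0,0,0.0125,0],[0.0117,-0.0514,0,0,0,0.0125,0],[0.0117,-0.0514,0,0,0,0.0125,0],[0.0117,-0.0514,0,0,0,0.0125,0],[0.0117,-0.0514,0,0,0,0.0125,0],[0.0117,-0.0514,0,0,0,0.0125,0],[0.0117,-0.0514,0,0,0,0.0125,0],[0,0,0,0,0,0,0],[0,0,0,0,0,0,0],[0,0,0,0,0,0,0]]]'
python3 - <<'E'
from h import *
from spin import spindle
f=cam("wrist"); cv2.imwrite("pics/w3.png",f["pixels"][:,:,::-1]); np.savez("f3.npz",**f)
spindle(f,guess=(.5963,-.257)); s=monitor.get_state(); print(s["eef_pos"],s["ee_rot"],s["width"])
E
```

```text
t: 7.85
eef_pos: [0.6407, -0.2339, 0.2497]
ee_rot: [3.141, -0.0, 2.037]
force: [0.2, 0.3, -0.1]
width: 0.0594
collar 0.5956130027770996 -0.25742754340171814 diam 0.04839339479804039 area-diam 0.047807812933054056
ribs 177 centroid [ 0.59615852 -0.25769508] rect 0.5965238809585571 -0.25751379132270813 0.02067589946091175 0.02104642614722252 angle deg -19.190820630467567
[ 0.64074786 -0.23379535  0.24988836] [3.14123540e+00 1.18671209e-04 2.03744142e+00] 0.058936958363586686
```

View pics/w3.png

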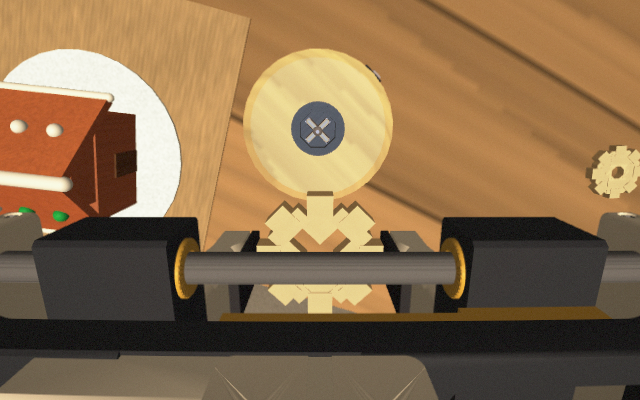

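The held gear is visible in the wrist view, with its near tooth tip at (320,192) and the cross slots around (320,250). The spindle is at (317,129). Next I'll measure the gear's offset in the hand and use the drum rim as a check.

```bash
python3 - <<'E'
from h import *
f=dict(np.load("f3.npz")); px=f["pixels"].astype(int)
he=f["hand_eye"]; g=dict(f); g["c2w"]=he
# gear top plane in tool frame z ~ 0.0206-0.005
for z in (.0146,.0156,.0166):
    P=onz(g,[(307.5,192),(333.5,192),(320.5,192)],z); print(np.round(P,4).tolist())
# gear mask
m=((px[:,:,0]>170)&(px[:,:,1]>150)&(px[:,:,2]>110)).astype(np.uint8)[185:252,250:392]
cv2.imwrite("pics/m3.png",cv2.resize(f["pixels"][180:320,240:400,::-1],None,fx=5,fy=5,interpolation=cv2.INTER_CUBIC)[:600])
# drum rim
hsv=cv2.cvtColor(f["pixels"],cv2.COLOR_RGB2HSV)
print(hsv[100,275],hsv[60,230],hsv[30,450],hsv[215,320])
# drum: edges at row of centre
o=onz(f,[(243,124),(393,124),(318,48.5)],.044); print(o, np.linalg.norm(o[0]-o[1]))
E
```

```text
[[-0.0043, -0.0311, 0.0146], [0.0072, -0.0311, 0.0146], [0.0015, -0.0311, 0.0146]]
[[-0.0043, -0.0309, 0.0156], [0.0073, -0.0309, 0.0156], [0.0015, -0.0309, 0.0156]]
[[-0.0043, -0.0306, 0.0166], [0.0073, -0.0306, 0.0166], [0.0015, -0.0306, 0.0166]]
[ 23  96 236] [ 16 133 192] [ 15 147 158] [ 23  97 232]
[[ 0.62511328 -0.32377382  0.044     ]
 [ 0.55974263 -0.19363478  0.044     ]
 [ 0.53130446 -0.28932198  0.044     ]] 0.14563478361720641
```

View pics/m3.png

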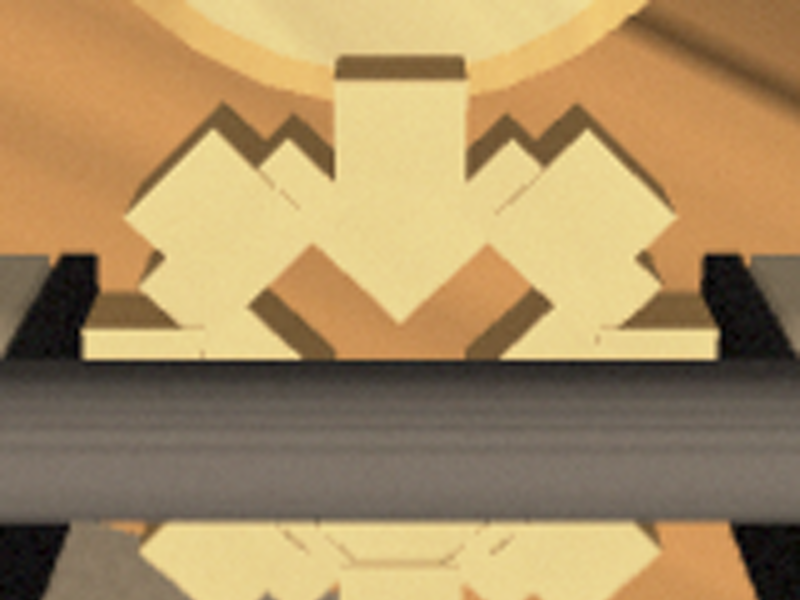

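The gear sits square to the jaws, so its slots are at 71.7° against the ribs at about 71°. I checked the camera against the gripped gear: its error at this viewing distance was about 0 along the jaws and 0.6 mm across. I'll hover just above the pin and confirm with the fixed cameras.

```bash
python3 -m jog '[[[-0.0225,-0.012,0,0,0,0,0],[-0.0224,-0.012,-0.03,0,0,0,0],[0,0,-0.05,0,0,0,0],[0,0,-0.03,0,0,0,0],[0,0,-0.005,0,0,0,0],[0,0,0,0,0,0,0],[0,0,0,0,0,0,0],[0,0,0,0,0,0,0]]]'
python3 - <<'E'
from h import *
s=monitor.get_state(); print(s["eef_pos"],s["ee_rot"])
ims=[]
for n in ("scene","side"):
    f=cam(n); p=proj(f,[[.5964,-.2575,.095]])[0]; print(n,p); np.savez(f"h_{n}.npz",**f)
    u,v=p.astype(int); ims.append(cv2.resize(f["pixels"][v-30:v+30,u-30:u+30,::-1],(400,400),interpolation=cv2.INTER_CUBIC))
cv2.imwrite("pics/hover.png",np.hstack(ims))
f=cam("wrist"); cv2.imwrite("pics/w4.png",f["pixels"][180:330,200:440,::-1].repeat(3,0).repeat(3,1))
E
```

```text
t: 8.9
eef_pos: [0.5965, -0.2589, 0.1359]
ee_rot: [3.14, 0.001, 2.036]
force: [0.4, 0.2, 0.3]
width: 0.0594
[ 0.59652545 -0.25892695  0.13594745] [3.13982824e+00 1.28081365e-03 2.03631476e+00]
scene [219.86214976 179.20099316]
side [326.75948228 123.16678674]
```

View pics/hover.png

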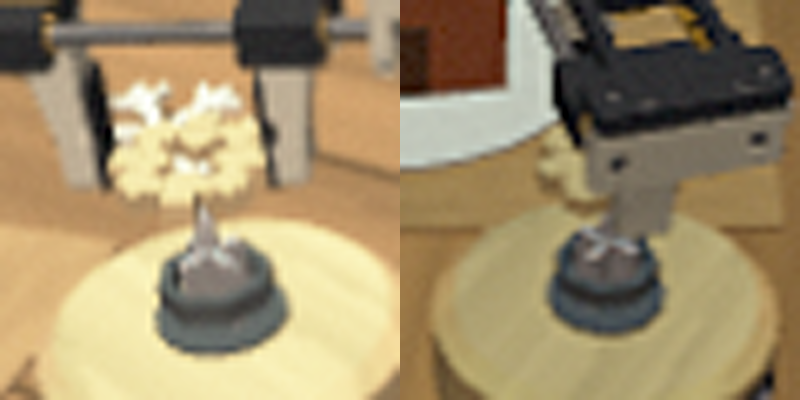

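View pics/w4.png

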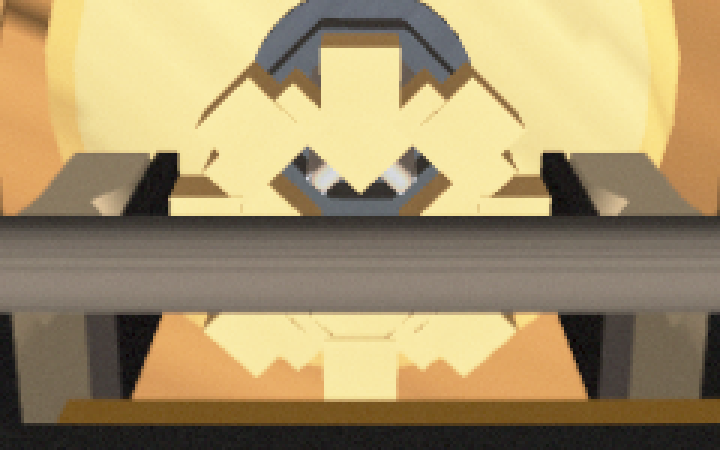

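```bash
python3 - <<'E'
from h import *
f=dict(np.load("h_scene.npz"))
print(proj(f,[[.5965+.0006,-.2589+.0003,.1203],[.5964,-.2575,.095]]))
px=f["pixels"]; hsv=cv2.cvtColor(px,cv2.COLOR_RGB2HSV)
s=px[157:186,202:234,::-1]; cv2.imwrite("pics/g4.png",cv2.resize(s,None,fx=20,fy=20,interpolation=cv2.INTER_NEAREST))
E
```

```text
[[217.77245372 170.95966529]
 [219.86214976 179.20099316]]
```

View pics/g4.png

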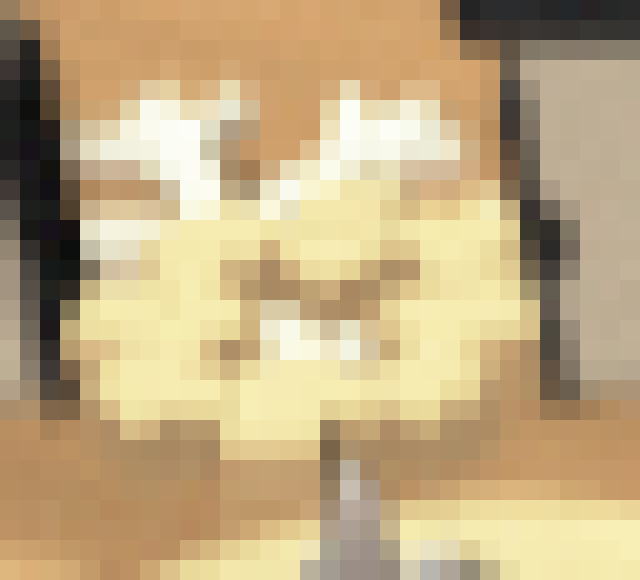

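The scene view shows the pin tip at (219.0,179.7) and the gear centre at about (216.7,171). Both are about 0.9 px left of my predictions, so their relative offset agrees. I'll correct +1.2 mm along the jaws and start down.

```bash
python3 -m jog '[[[-0.0006,0.0011,0,0,0,0,0],[0,0,-0.012,0,0,0,0],[0,0,-0.012,0,0,0,0],[0,0,0,0,0,0,0],[0,0,0,0,0,0,0]]]' 60
```

```text
t: 9.68
eef_pos: [0.5953, -0.2579, 0.1103]
ee_rot: [-3.141, -0.0, 2.036]
force: [0.0, -0.7, -0.5]
width: 0.0584
```

```bash
python3 -m jog '[[[0,0,-0.005,0,0,0,0],[0,0,-0.005,0,0,0,0],[0,0,-0.003,0,0,0,0],[0,0,0,0,0,0,0],[0,0,0,0,0,0,0]]]'
python3 - <<'E'
from h import *
f=cam("wrist"); cv2.imwrite("pics/w5.png",f["pixels"][180:330,200:440,::-1].repeat(3,0).repeat(3,1))
E
```

```text
t: 10.3
eef_pos: [0.5953, -0.2578, 0.0977]
ee_rot: [3.142, 0.0, 2.036]
force: [0.1, 0.1, -0.7]
width: 0.0588
```

View pics/w5.png

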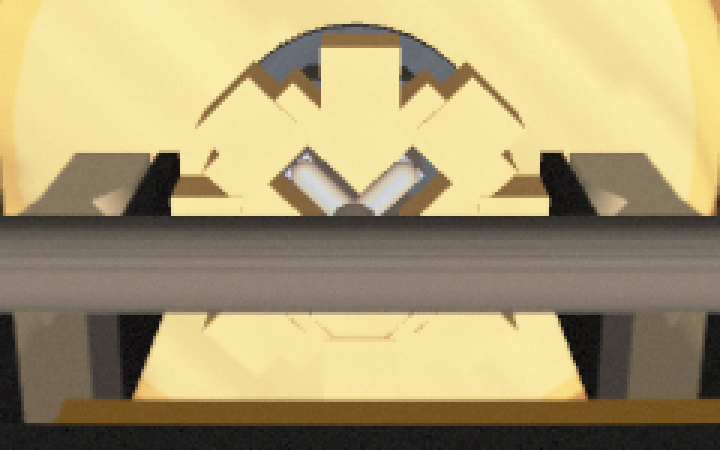

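The gear is down over the ribs with no contact force. The ribs show in the slots but sit a bit left of centre, around x=355 against 361 in the zoom. I'll magnify that to measure the residual offset before pressing.

```bash
python3 - <<'E'
from h import *
f=cam("wrist"); np.savez("f5.npz",**f); cv2.imwrite("pics/w5z.png",cv2.resize(f["pixels"][222:256,285:355,::-1],None,fx=11,fy=11,interpolation=cv2.INTER_CUBIC))
E
```

```text
(no output)
```

View pics/w5z.png

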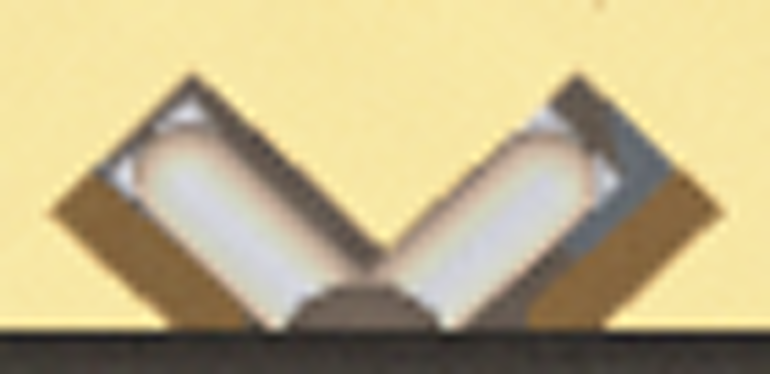

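```bash
python3 - <<'E'
from h import *
f=dict(np.load("f5.npz")); f["c2w"]=f["hand_eye"]
t=lambda p:np.array(p)/11+[285,222]-.5
S=onz(f,t([(192,75),(50,212),(578,72),(723,212)]),.0156); Rb=onz(f,t([(190,100),(115,185),(545,108),(617,185)]),.0217)
for n,A,L in (("slot",S,16),("rib",Rb,13.5)):
    A=A[:,:2]*1e3; m=[(A[0]+A[1])/2,(A[2]+A[3])/2]; print(n,np.round(A,1).tolist(),"mid",np.round(m,1).tolist(),"width",np.linalg.norm(A[0]-A[1]),np.linalg.norm(A[2]-A[3]),"sep",np.linalg.norm(m[0]-m[1]),"centre",np.mean(m,0)+[0,L*.7071])
E
```

```text
slot [[-7.0, -13.8], [-13.0, -7.8], [9.0, -14.0], [15.2, -7.7]] mid [[-10.0, -10.8], [12.1, -10.9]] width 8.56111848546371 8.74224046107882 sep 22.132010972803137 centre [1.04774888 0.48803478]
rib [[-7.4, -10.6], [-10.8, -6.6], [8.0, -10.2], [11.1, -6.6]] mid [[-9.1, -8.6], [9.5, -8.4]] width 5.13860085301467 4.7658345746182125 sep 18.636598682543863 centre [0.21989313 1.04244424]
```

Sizes match the drawing: slot 8.6–8.7 mm wide, rib 4.8–5.1 mm. The residual is (-0.8, +0.55) mm in tool axes, so I'll correct it and press down.

```bash
python3 -m jog '[[[0.0008,-0.0005,0,0,0,0,0],[0,0,0,0,0,0,0],[0,0,-0.003,0,0,0,0],[0,0,-0.003,0,0,0,0],[0,0,-0.002,0,0,0,0],[0,0,-0.002,0,0,0,0],[0,0,0,0,0,0,0],[0,0,0,0,0,0,0]]]'
```

```text
t: 11.4
eef_pos: [0.596, -0.2583, 0.088]
ee_rot: [3.142, 0.0, 2.036]
force: [-2.3, 0.8, 5.5]
width: 0.0592
```

```bash
python3 -m jog '[[[0,0,-0.001,0,0,0,0],[0,0,-0.001,0,0,0,0],[0,0,-0.0005,0,0,0,0],[0,0,0,0,0,0,0],[0,0,0,0,0,0,0]]]'
```

```text
t: 12.02
eef_pos: [0.596, -0.2583, 0.0858]
ee_rot: [3.141, 0.0, 2.036]
force: [-3.0, 1.1, 7.5]
width: 0.0589
```

```bash
python3 -m jog '[[[-0.0004,0.0002,-0.0005,0,0,0,0],[0,0,-0.0005,0,0,0,0],[0,0,0,0,0,0,0],[0,0,0,0,0,0,0]]]'
python3 - <<'E'
from h import *
ims=[]
for n in ("scene","side"):
    f=cam(n); u,v=proj(f,[[.596,-.258,.07]])[0].astype(int); ims.append(cv2.resize(f["pixels"][v-30:v+30,u-30:u+30,::-1],(400,400),interpolation=cv2.INTER_CUBIC))
cv2.imwrite("pics/press.png",np.hstack(ims))
f=cam("wrist"); cv2.imwrite("pics/w6.png",f["pixels"][180:330,200:440,::-1].repeat(3,0).repeat(3,1))
E
```

```text
t: 12.52
eef_pos: [0.596, -0.2583, 0.0855]
ee_rot: [3.141, 0.001, 2.037]
force: [-3.1, 2.7, 11.4]
width: 0.059
```

View pics/press.png

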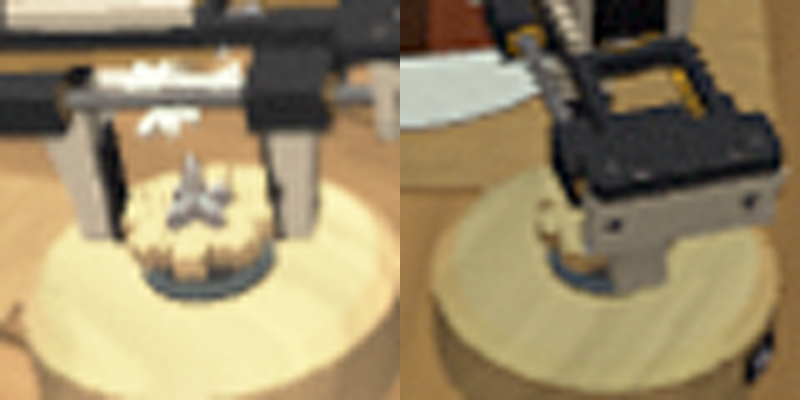

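View pics/w6.png

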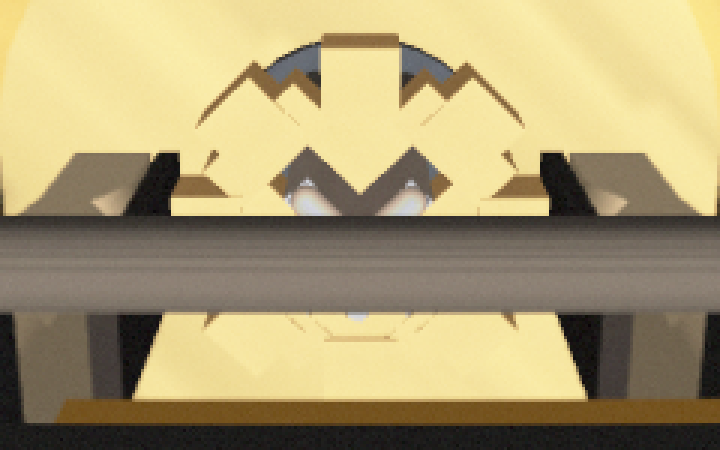

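Every sign says it's home:
- **Height:** TCP z is 0.0855, against 0.0856 predicted for fully home.
- **Force:** it rose from 7.5 to 11.4 N over the last 0.3 mm, so the collar is on its stop.
- **Grip:** the gear's outline in the hand hasn't changed, so it hasn't slipped, and the ribs and pin stand up through the hole.

Handing in.

```bash
python3 - <<'E'
from station import monitor, job_done
s=monitor.get_state(); print(s["t"],s["eef_pos"],s["force"],s["width"]); print(job_done())
E
```

```text
12.675 [ 0.59599201 -0.25825236  0.08552116] [-3.2781436   2.69371075 11.68252349] 0.058669652573728304
the job is handed in; nothing more can be done
None
```

I gripped the cross-holed gear by two opposite teeth, lifted it, lined its slots up with the spindle ribs and pressed it fully home. I handed the job in at 12.7 s, still holding it down with the grip set to 60 N.

**Last checks:**
- **Height:** TCP z was 85.5 mm, against 85.6 mm predicted for fully home.
- **Collar:** the upward force rose from 7.5 to 11.7 N over the last 0.3 mm, which fits the collar being on its stop.
- **Grip:** the jaws read about 59 mm, and the gear had not slipped in the hand.
- **Fit:** the last pictures show the ribs and pin through the hole and the gear level on the collar.

**What was off or not checked:**
- **Side load:** about 4 N sideways remained, so the ribs are probably touching one side of the slots. A last 0.4 mm shift did not relieve it.
- **Camera disagreements:** the wrist camera was about 1 mm off along the jaws at close range, and the dark ring measured 48 mm across against the collar's 42 mm, perhaps because it includes the hub. I based the final alignment on the ribs seen inside the slots.
- **Other objects:** I took no final picture of the twin wheel or the bystanders. The arm kept clear of them by plan, and no unexpected forces showed.

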